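# Empty the heel jig and sort the shoe findings

### The job

Sort the loose shoe parts into their trays: one wooden heel standing upright in each bay of the two-bay wooden tray, the black rubber heel lift lying flat in the square metal tray, and the brass buckle lying flat in the round tin. One of the two heels is still in the drilling jig: swing the jig's lid up and past vertical so that it lies back and stays open by itself, then lift the heel out, and leave the lid open.

Things in the scene. Friction and masses are not known exactly. Their poses are not given: they have to be found in the camera images.
- heel_a: stacked block heel of layered brown wood, 55 g, D-shaped from above: 50 mm long (x), straight face at -x, round back (radius 23 mm) at +x; 46 mm wide (y), flat sides; 36 mm high. Origin: middle of its underside (of the 50 x 46 outline), z up. Starts in the drilling jig, seen through the window of the lid; its axes match the jig's. Interchangeable with the other heel.
- heel_b: stacked block heel of layered brown wood, 55 g, D-shaped from above: 50 mm long (x), straight face at -x, round back (radius 23 mm) at +x; 46 mm wide (y), flat sides; 36 mm high. Origin: middle of its underside (of the 50 x 46 outline), z up. Starts standing on the bench. Interchangeable with the other heel.
- lift: black rubber heel lift (top piece): a flat plate of the same D outline as the heels, 50 mm long (x), 46 mm wide (y), only 8 mm thick, three tiny nail heads on top. Starts flat on the bench. Origin at the middle of its underside, z up. 30 g.
- buckle: brass buckle: a flat rectangular frame 56 mm long (x), 44 mm wide (y), 6 mm thick, bars 7 mm wide, with a centre bar across and a thin steel prong. Starts flat on the bench. Origin at the middle of its underside, z up. 35 g.
- heel_tray: low wooden tray with two bays side by side along its y, fixed to the bench: outside 84 mm (x) by 150 mm (y) by 22 mm high, walls, divider and floor 5 mm thick. Each bay is 74 mm (x) by 67.5 mm (y) inside, centred at y = +36 and -36 mm. Origin at the middle of the tray's underside, on the bench.
- lift_tray: square grey painted metal tray, fixed to the bench: outside 120 by 120 mm, 20 mm high, walls and floor 3 mm thick. Origin at the middle of its underside, on the bench.
- buckle_tin: shallow round open tin of bare steel, fixed to the bench: outside diameter 124 mm at the rim (120 mm at the foot), 20 mm high, wall 2 mm, floor 3 mm thick. Origin at the middle of its underside, on the bench.
- jig: heel drilling jig, fixed. Grey base 122 x 100 x 12 mm. Origin on the bench below the heel's centre, x towards the hinge. Heel stands 12 to 48 mm above the bench, its sides (y = +-23 mm) free; low stop before and dowels behind it (top 24 mm). Lid rests (top 50 mm) at x -36, y +-42; hinge cheeks (top 64 mm) at x 50 to 70, y +-37 to 47.
- jig_lid (a joint): angle of the jig's clamshell lid: 0 shut and level, 1.57 vertical, 1.95 at its stop, leaning back. Hinge axis along the jig's y, at x = +60 mm, 53 mm above the bench. Aluminium frame 74 mm wide, 7 mm thick, 220 g; its 34 mm window is too small for the heel. Hinge nearly free: the lid falls shut from below vertical, and back onto its stop from past vertical (1.65 and more).
- lift_bar (a point): middle of the lid's round lift bar: dark steel, 10 mm diameter, parallel to the hinge, 138 mm from its axis; when shut at x = -78 mm of the jig, 53 mm above the bench. Free over 54 mm between its side arms, 33 mm clear gap to the lid's front edge, nothing below it. The point turns with the lid; when shut its axes match the jig's.

How it is judged:
By the outcome, as a careful person would: the job done as asked, in the order asked, and still so for the second after the job is handed in, with the robot touching nothing.
It also fails if it takes over 128 s, if anything falls off the work surface, if the arm or the gripper's body presses on something with over 40 N, if the wrist force passes 120 N, or if a joint passes its speed limit or range.

### The arm

A 6-joint arm with a two-finger parallel gripper is mounted at the origin on the work surface. World frame = base frame: x ahead of the robot, y to its left, z up, the work surface at z = 0. Lengths are in mm, angles in rad, forces in N, time in s.
With the tool pointing down it reaches from about 350 to 975 mm from the base axis. Payload 7.1 kg.
Tool frame: the origin (TCP) lies on the centre line of the jaws, within the pads' length; the fingertips stand 17 mm ahead of it and the grasp point (between the pads) lies 2 mm behind it (tip_extent is the distance from the TCP to the fingertips, in mm); z points along the fingers, y is the line along which they close (so a half turn about z gives the same grasp; the last joint's range is limited). The gripper opens to 88 mm and grips with 3 to 60 N. Pads are 20 mm wide; open, the fingers measure 115 mm over their backs; the gripper's body (75 mm by 178 mm) begins 61 mm behind the grasp point.
Start: joints at [-1.177, 0.423, 1.63, -0, 1.089, -0.019], TCP at [250.75, -572.476, 239.675] pointing down, gripper open.
Joint ranges: [-3, 3], [-0.9, 2.11], [0.09, 2.58], [-1.31, 4.45], [0.11, 2.69], [-2.54, 2.54]. Speed limits (rad/s): [2.39, 2.39, 3.01, 3.14, 3.14, 3.14].

### API

Orientations are given as a rotation vector (axis times angle).
In Python, from workcell import get_obs, get_image, camera_model, close_job, look_for, outline_of, pinpoint, tip_extent gives the robot as it stands.
- The arm moves only by the shell command python3 -m jog 'ROWS'. ROWS is text: rows parted by semicolons, each of 7 numbers parted by spaces: the shift along the tool's x, y, z as a fraction of full scale, then the turn, a rotation vector about the tool's x, y, z as a fraction of full scale, then the closure, from -1 (fully open) to 1 (shut). A call has 1 to 8 rows; each row is the pose to reach, as a shift and turn from the pose commanded when the call began, along the tool's axes at that moment; what a row does not reach only later rows make up. Full scale, the value 1, is 0.2 m for a shift and 30 degrees for a turn. A row lasts 1/10 s, in which the tool goes at most 50 mm and 8.59 degrees, less where a joint would pass 70% of its speed; a pose out of reach is approached as far as the arm can. A call with a number of a shift or a turn outside -1 to 1 is refused whole. A call with a gripper value outside its range is refused whole. The fingers move at their own pace and stop on an object; the grip force is fixed at half the most. Time passes only in rows, so rows that repeat a pose let the fingers close. It gives the time, the measured TCP pose, the force, the opening and the grip force at its end, in the units of the state.
- get_obs(): the state, without advancing time (a new reading comes with each control period).
- get_image(name): name is "side" or "top"; returns the picture (384x512x3 uint8, red, green, blue); there is no depth.
- camera_model(name): a dict with "fx", "fy", "cx", "cy" (pixels), "origin" and "orientation" of the camera in the world. Camera axes: x right, y down, z forward; pixel columns grow to the right and rows downward; lengths in mm; the calibration is good to about 2 mm. A picture is of the moment at which its call begins. camera_model takes no time and is no camera call.
- close_job(): hands the job in; it is judged then, once.
Trained networks look in the newest picture that a camera, given by its name, has taken for a name from the list of things; names that differ only in an ending like _2 or _b are one class to them, and where a whole thing is asked for, a point or a joint stands for the part that bears it (a point fixed in the world has none). Each returns a list of dicts, best first, with "confidence" (0 to 1); they miss things now and then, are a little off and sometimes report something else, mostly with a low value. They report only what shows in the picture. A call takes as long as a camera call.
- look_for(target, camera): "xyz" ([x, y, z] in mm, in the coordinates of the camera as it stood for that picture, good to about 4 mm: the middle of the surface that is visible of it).
- outline_of(target, camera): "mask" (384x512 bool, what is visible of it).
- pinpoint(target, camera): "xyz" ([x, y, z] in mm, in the coordinates of the camera as it stood for that picture, good to about 4 mm: a listed point, or the origin of a listed thing).
The state is a dict: "t": time; "qpos": joint angles; "qvel": joint speeds; "joint_torque": joint torques, N m; "ee_pos": TCP position; "orientation": TCP orientation; "ft_force": force on the tool from outside, world axes, zero at the start; "moment": the same for the moment, N m; "width": finger opening in mm; "grasp_force": force on a finger pad.
Only numpy, scipy, OpenCV 4.12 (cv2) and the standard library are available. Lean on these libraries where they do the work, as an engineer would, in place of code of your own. Each camera call takes 0.05 s, during which the arm holds its last target. There are 200 camera calls.

## Working session

There is one attempt and no reset: what is moved stays moved. The work goes in short steps, Python scripts to look and compute and a shell command to move; the robot and the scene stay as the last step left them, time stands still between calls to the robot, and variables do not carry over. Pictures are saved under pics/ and viewed, at most 14 in all, crops included, and the job is handed in when it is done.

```bash
mkdir -p pics
cat > h.py <<'E'
import numpy as np, cv2
from scipy.spatial.transform import Rotation as R
from workcell import *
def cam(n):
    c=camera_model(n); o=np.array(c["orientation"],float)
    Rm=o if o.shape==(3,3) else R.from_rotvec(o).as_matrix() if o.size==3 else None
    return c,Rm,np.array(c["origin"],float)
def w(n,p):
    c,Rm,o=cam(n); return Rm@np.array(p)+o
def ray(n,u,v,z):
    c,Rm,o=cam(n); d=Rm@np.array([(u-c["cx"])/c["fx"],(v-c["cy"])/c["fy"],1]); return o+d*(z-o[2])/d[2]
def proj(n,P):
    c,Rm,o=cam(n); q=Rm.T@(np.array(P,float)-o); return [c["fx"]*q[0]/q[2]+c["cx"],c["fy"]*q[1]/q[2]+c["cy"]]
def shot(n,f,crop=None,s=1):
    im=get_image(n)
    if crop: im=im[crop[1]:crop[3],crop[0]:crop[2]]
    im=cv2.resize(im,None,fx=s,fy=s,interpolation=cv2.INTER_CUBIC)
    cv2.imwrite(f"pics/{f}.png",im[:,:,::-1])
def tool(dx,dy,dz):
    "world shift -> tool-fraction"
    o=get_obs(); return R.from_rotvec(o["orientation"]).inv().apply([dx,dy,dz])/200
def st():
    o=get_obs(); M=R.from_rotvec(o["orientation"]).as_matrix()
    print("t",o["t"],"pos",np.round(o["ee_pos"],1),"toolx",M[:,0].round(3),"tooly",M[:,1].round(3),"z",M[:,2].round(3),"w",round(float(o["width"]),1),"g",o["grasp_force"],"q",np.round(o["qpos"],2))
E
python3 - <<'E'
from h import *
st()
for n in("top","side"):
    print(camera_model(n)); shot(n,n+"0",s=1.5)
    for t in["heel_a","lift","buckle","heel_tray","lift_tray","buckle_tin","jig","lift_bar"]:
        for d in pinpoint(t,n)[:3]: print(n,t,w(n,d["xyz"]).round(0),round(d["confidence"],2))
E
```

```text
t 0.0 pos [ 250.6 -572.   238.9] toolx [0.916 0.401 0.   ] tooly [ 0.401 -0.916 -0.002] z [-0.001  0.001 -1.   ] w 87.9 g 0.0 q [-1.18  0.42  1.63  0.    1.09 -0.02]
{'fx': 346.4599299694563, 'fy': 346.4599299694563, 'cx': 261.5505294715251, 'cy': 193.22472324280199, 'origin': array([434.19991873,  12.86599665, 991.69743573]), 'orientation': array([-2.16683801,  2.18442846, -0.10159394])}
top heel_a [443.   1.  -3.] 0.83
top heel_a [ 625. -117.   13.] 0.46
top lift [ 334. -308.    3.] 0.79
top buckle [334. 295.  -8.] 0.65
top buckle [503. 344.  -1.] 0.21
top heel_tray [503. 338.  -0.] 0.67
top lift_tray [ 526. -361.   -1.] 0.98
top buckle_tin [634. 112.   3.] 0.75
top jig [ 619. -115.   -1.] 0.9
top jig [442.   2.  -3.] 0.49
top lift_bar [548. -96.  48.] 0.81
{'fx': 392.17749364114746, 'fy': 392.17749364114746, 'cx': 248.82086349560083, 'cy': 186.63910184302875, 'origin': array([270.46474315, 811.71558361, 817.12409764]), 'orientation': array([-0.45365669,  2.72836229, -1.22143079])}
side heel_a [442.   4.  -1.] 0.82
side lift [ 335. -305.   -2.] 0.71
side buckle [331. 297.  -2.] 0.77
side heel_tray [509. 346.   0.] 0.63
side lift_tray [ 525. -360.   -3.] 0.78
side buckle_tin [629. 119.   3.] 0.73
side jig [ 620. -118.   -4.] 0.61
side lift_bar [546. -96.  50.] 0.76
```

View pics/top0.png

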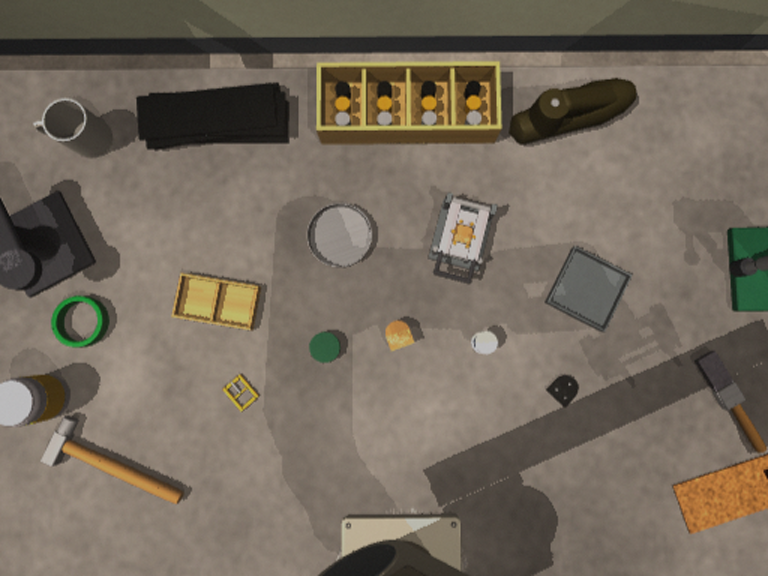

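Run:
```python
from h import *
get_image("top")
for t,z in[("heel_b",36),("lift",8),("buckle",6),("heel_tray",22),("lift_tray",20),("buckle_tin",20),("jig_lid",55)]:
    for d in outline_of(t,"top")[:2]:
        m=d["mask"].astype(np.uint8)
        c=max(cv2.findContours(m,0,2)[0],key=cv2.contourArea)
        P=np.array([ray("top",u,v,z)[:2] for u,v in c[:,0]],np.float32)
        r=cv2.minAreaRect(P); print(t,round(d["confidence"],2),np.round(r[0],1),np.round(r[1],1),round(r[2],1), np.round(P.min(0)),np.round(P.max(0)))
```

```text
heel_b 0.72 [439.7   0.9] [50.2 46.9] 17.9 [412. -26.] [464.  24.]
heel_b 0.44 [ 625.  -121.1] [33.5 32.4] 70.8 [ 608. -137.] [ 642. -103.]
lift 0.79 [ 335.1 -307.4] [46.6 52.3] 43.4 [ 306. -332.] [ 359. -278.]
buckle 0.5 [334.4 295.5] [60.1 46.7] 45.6 [303. 263.] [366. 328.]
heel_tray 0.78 [503.1 339.8] [160.2  85.8] 79.7 [450. 259.] [555. 421.]
lift_tray 0.91 [ 522.3 -357.5] [125.4 125.7] 62.5 [ 445. -437.] [ 601. -277.]
jig_lid 0.67 [ 609.3 -114.6] [ 72.4 148.4] 74.8 [ 533. -165.] [686. -64.]
```

The top view shows the jig at px (463,233), lid shut, hinge away from the robot. Heel_b is at (399,334), the lift at (563,389) and the buckle at (241,392), with the trays at (217,300), (588,288) and (340,235). A green cylinder and a white cup stand near heel_b.

Run:
```python
from h import *
a=get_image("top")
L=[]
for u,v in[(266,222),(375,259),(160,261)]:
    L.append(cv2.resize(a[v-25:v+25,u-25:u+25],(260,260),interpolation=cv2.INTER_CUBIC))
r2=cv2.resize(a[115:225,280:420],(390,306),interpolation=cv2.INTER_CUBIC); r3=cv2.resize(a[160:225,105:185],(390,306))
im=np.vstack([np.hstack(L),np.hstack([r2,r3])]); cv2.imwrite("pics/crop.png",im[:,:,::-1])
shot("side","side0",s=1.5)
```

```text
(no output)
```

View pics/crop.png

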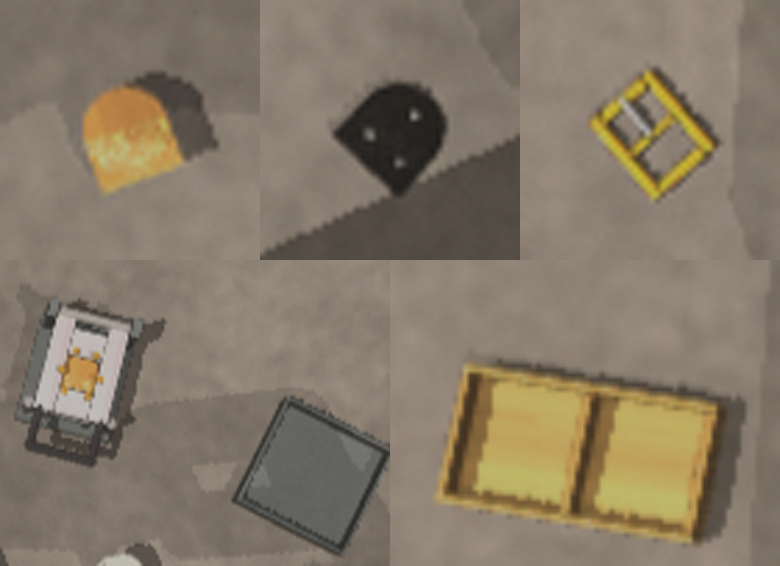

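View pics/side0.png

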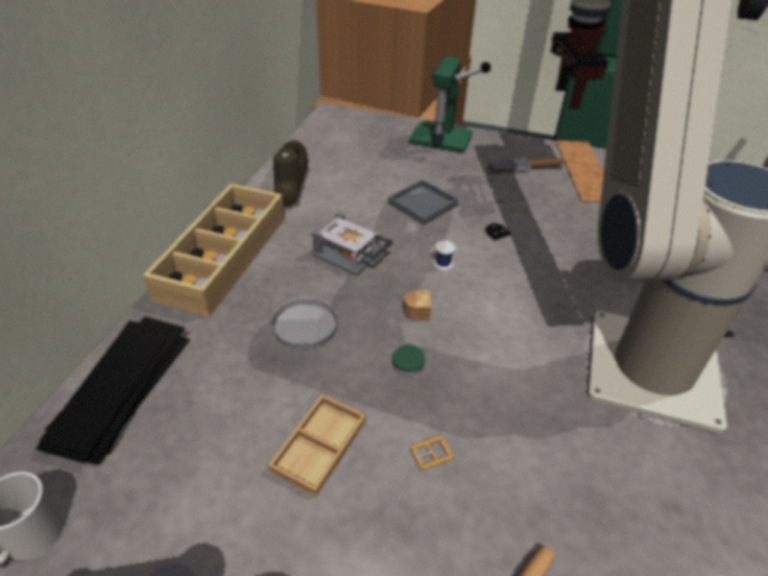

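The crops show that the lift's straight face is at lower left, giving a yaw of about -46°, and that the buckle's long axis runs at about +45°. The side view shows the jig lid's bar at about px (375,250), and no tall obstacles between the parts.

```bash
cat >> h.py <<'E'
def plan(x,y,z,phi):
    "target TCP, tool-y world angle (deg), tool straight down -> fractions"
    o=get_obs(); M=R.from_rotvec(o["orientation"])
    s=np.sin; c=np.cos; f=np.radians(phi); best=None
    for k in(0,np.pi):
        ty=np.array([c(f+k),s(f+k),0]); tz=np.array([0,0,-1.]); T=np.column_stack([np.cross(ty,tz),ty,tz])
        rv=(M.inv()*R.from_matrix(T)).as_rotvec()
        if best is None or np.linalg.norm(rv)<np.linalg.norm(best): best=rv
    d=M.inv().apply(np.array([x,y,z])-o["ee_pos"])/200
    print("shift",d.round(3),"turn",(np.degrees(best)/30).round(3),"t",round(o["t"],2))
E
python3 - <<'E'
from h import *
plan(546,-96,150,-15.5)
E
```

```text
shift [ 2.308 -1.59   0.448] turn [-0.    -0.    -1.695] t 1.4
```

```bash
python3 -m jog '0.9 -0.62 0.1 0 0 -0.85 -1;0.9 -0.62 0.1 0 0 -0.85 -1;0.9 -0.62 0.1 0 0 -0.85 -1;0.9 -0.62 0.1 0 0 -0.85 -1;0.9 -0.62 0.1 0 0 -0.85 -1;0.9 -0.62 0.1 0 0 -0.85 -1'; python3 -c "
from h import *
plan(546,-96,150,-15.5)"
```

```text
t: 2.0
ee_pos: [366.9, -384.4, 219.5]
orientation: [-2.854, -1.311, -0.0]
ft_force: [-0.0, -0.5, -0.3]
width: 88.3
grasp_force: 0.0
shift [ 1.677 -0.26   0.349] turn [-0.001 -0.001 -0.838] t 2.0
```

```bash
python3 -m jog '0.95 -0.15 0.2 0 0 -0.838 0.2;0.95 -0.15 0.2 0 0 -0.838 0.2;0.95 -0.15 0.2 0 0 -0.838 0.2;0.95 -0.15 0.2 0 0 -0.838 0.2;0.95 -0.15 0.2 0 0 -0.838 0.2;0.95 -0.15 0.2 0 0 -0.838 0.2'; python3 -c "
from h import *
plan(546,-96,150,-15.5)"
```

```text
t: 2.6
ee_pos: [467.9, -223.6, 179.6]
orientation: [2.502, 1.899, -0.001]
ft_force: [0.9, -1.6, -0.1]
width: 43.5
grasp_force: 0.0
shift [0.72  0.205 0.148] turn [-0.     0.001 -0.004] t 2.6
```

```bash
python3 -m jog '0.72 0.205 0.15 0 0 0 0.2;0.72 0.205 0.15 0 0 0 0.2;0.72 0.205 0.15 0 0 0 0.2;0.72 0.205 0.15 0 0 0 0.2;0.72 0.205 0.15 0 0 0 0.2'
python3 - <<'E'
from h import *
plan(546,-96,150,-15.5); st()
for n in("top","side"):
    shot(n,n+"1",s=1)
    for t in("lift_bar","jig"):
        for d in pinpoint(t,n)[:1]: print(n,t,w(n,d["xyz"]).round(0),round(d["confidence"],2))
a=cv2.imread("pics/top1.png")[110:230,250:410]; b=cv2.imread("pics/side1.png")[110:230,170:330]
cv2.imwrite("pics/c1.png",cv2.resize(np.hstack([a,b]),(800,300),interpolation=cv2.INTER_CUBIC))
E
```

```text
t: 3.1
ee_pos: [546.1, -96.8, 149.7]
orientation: [2.504, 1.897, -0.001]
ft_force: [-0.8, -0.5, -0.4]
width: 34.8
grasp_force: 0.0
shift [ 0.004 -0.002 -0.002] turn [ 0.     0.001 -0.006] t 3.1
t 3.1 pos [546.1 -96.8 149.7] toolx [ 0.27   0.963 -0.   ] tooly [ 0.963 -0.27   0.   ] z [-0. -0. -1.] w 34.8 g 0.0 q [-0.2   0.44  1.85 -0.    0.85  0.08]
top lift_bar [444.   3.  -0.] 0.54
side lift_bar [543. -99.  51.] 0.73
side jig [ 620. -119.   -2.] 0.76
```

View pics/c1.png

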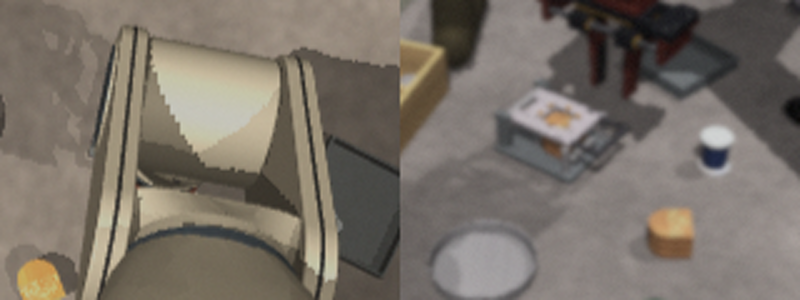

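The top view is mostly blocked by the arm. The side view shows the fingers above the bar at about (600,130) in the crop, and the measurements agree.

```bash
python3 -m jog '0 0 0.35 0 0 0 0.2;0 0 0.35 0 0 0 0.2;0 0 0.42 0 0 0 0.2;0 0 0.495 0 0 0 0.2;0 0 0.495 0 0 0 0.2;0 0 0.495 0 0 0 0.2'; python3 -m jog '0 0 0 0 0 0 0.5;0 0 0 0 0 0 0.7;0 0 0 0 0 0 0.9;0 0 0 0 0 0 1;0 0 0 0 0 0 1;0 0 0 0 0 0 1';python3 -c "
from h import *
st()"
```

```text
t: 4.0
ee_pos: [546.3, -96.0, 51.0]
orientation: [2.504, 1.897, 0.0]
ft_force: [0.2, 0.0, 0.9]
width: 35.2
grasp_force: 0.0
t: 4.6
ee_pos: [545.5, -95.6, 51.2]
orientation: [-2.503, -1.897, 0.001]
ft_force: [-2.8, -0.1, 5.7]
width: 9.0
grasp_force: 30.0
t 4.6 pos [545.5 -95.6  51.2] toolx [0.271 0.963 0.   ] tooly [ 0.963 -0.271 -0.001] z [-0.001  0.    -1.   ] w 9.0 g 29.995804131031036 q [-0.2   0.6   1.88  0.    0.66  0.08]
```

```bash
python3 -m jog '0 0.014 -0.137 0 0 0 1;0 0.054 -0.269 0 0 0 1;0 0.12 -0.39 0 0 0 1;0 0.209 -0.495 0 0 0 1;0 0.317 -0.581 0 0 0 1;0 0.44 -0.643 0 0 0 1;0 0.573 -0.68 0 0 0 1;0 0.69 -0.69 0 0 0 1'; python3 -c "
from h import *
st()"
```

```text
t: 5.4
ee_pos: [680.2, -133.2, 190.8]
orientation: [2.503, 1.897, 0.003]
ft_force: [-0.5, 0.3, 0.5]
width: 8.8
grasp_force: 30.0
t 5.4 pos [ 680.2 -133.2  190.8] toolx [0.27  0.963 0.   ] tooly [ 0.963 -0.27   0.002] z [ 0.002 -0.    -1.   ] w 8.8 g 29.998916387557983 q [-0.21  0.57  1.5   0.    1.06  0.06]
```

```bash
python3 -m jog '0 0.07 0.004 0 0 0 1;0 0.14 0.014 0 0 0 1;0 0.2 0.03 0 0 0 1;0 0.2 0.03 0 0 0 1'; python3 -m jog '0 0 0 0 0 0 0.7;0 0 0 0 0 0 0.5;0 0 0 0 0 0 0.4;0 0 0 0 0 0 0.3;0 0 0 0 0 0 0.3;0 0 -0.1 0 0 0 0.3;0 0 -0.2 0 0 0 0.3;0 0 -0.35 0 0 0 0.3';python3 - <<'E'
from h import *
st(); shot("side","s2",(170,100,330,220),4)
E
```

```text
t: 5.8
ee_pos: [719.1, -144.0, 182.9]
orientation: [2.503, 1.896, 0.003]
ft_force: [2.5, 2.5, 3.3]
width: 9.0
grasp_force: 30.0
t: 6.6
ee_pos: [716.1, -143.8, 251.6]
orientation: [-2.502, -1.895, 0.004]
ft_force: [-0.7, -0.2, -0.3]
width: 30.4
grasp_force: 0.0
t 6.6 pos [ 716.1 -143.8  251.6] toolx [ 0.271  0.963 -0.   ] tooly [ 0.963 -0.271 -0.004] z [-0.004  0.001 -1.   ] w 30.4 g 0.0 q [-0.21  0.57  1.36 -0.    1.22  0.06]
```

View pics/s2.png

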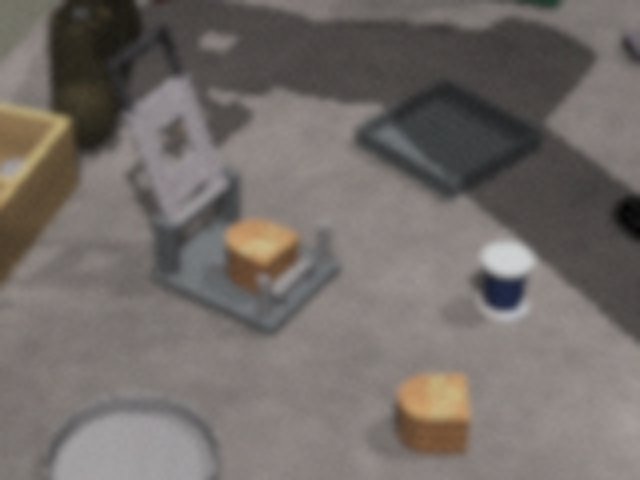

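The lid leans back open at (170,140) in the crop, with the heel free in the jig at (260,255). Next I go over heel_a.

```bash
python3 -m jog '0 -0.54 0 0 0 1 -1;0 -0.54 0 0 0 1 -1;0 -0.54 0 0 0 1 -1;0 -0.54 0 0 0 1 -1'; python3 -m jog '0 0 0 0 0 1 -1;0 0 0 0 0 1 -1;0 0 0 0 0 1 -1;0 0 0 0 0 1 -1';python3 -m jog '0 0 0 0 0 1 -1;0 0 0 0 0 1 -1;0 0 0 0 0 1 -1;0 0 0 0 0 1 -1'
python3 - <<'E'
from h import *
plan(613,-114.3,48,-105.5); st()
get_image("side")
for d in pinpoint("heel_a","side")[:2]+pinpoint("jig","side")[:1]: print(w("side",d["xyz"]),d["confidence"])
E
```

```text
t: 7.05
ee_pos: [611.0, -114.2, 252.8]
orientation: [-2.912, -1.177, 0.001]
ft_force: [0.3, 0.3, 0.0]
width: 59.5
grasp_force: 0.0
t: 7.45
ee_pos: [613.1, -114.8, 252.6]
orientation: [3.118, 0.383, 0.0]
ft_force: [-0.3, 0.2, -0.3]
width: 87.0
grasp_force: 0.0
t: 7.85
ee_pos: [613.1, -114.8, 252.6]
orientation: [3.111, -0.437, 0.0]
ft_force: [-0.2, 0.8, -0.1]
width: 87.8
grasp_force: 0.0
shift [-1.000e-03 -2.000e-03  1.023e+00] turn [ 0.    -0.    -0.017] t 7.85
t 7.85 pos [ 613.1 -114.8  252.6] toolx [ 0.961 -0.276  0.   ] tooly [-0.276 -0.961  0.   ] z [ 0. -0. -1.] w 87.8 g 0.0 q [-0.2   0.41  1.62 -0.    1.11  1.65]
[4.40430630e+02 3.66070556e+00 9.42014166e-02] 0.56
[ 617.6928217  -118.21083812   13.04496495] 0.52
[ 617.47440169 -114.9590531    -5.90544895] 0.9
```

```bash
python3 -m jog '0 0 0.95 0 0 -0.017 -1;0 0 0.95 0 0 -0.017 -1;0 0 0.95 0 0 -0.017 -1;0 0 0.95 0 0 -0.017 -1;0 0 0.95 0 0 -0.017 -1;0 0 0.95 0 0 -0.017 -1'; python3 -m jog '0 0 0.03 0 0 0 -1;0 0 0.073 0 0 0 -0.5;0 0 0.073 0 0 0 0;0 0 0.073 0 0 0 0.2;0 0 0.073 0 0 0 0.4;0 0 0.073 0 0 0 0.4;0 0 0.073 0 0 0 0.4;0 0 0.073 0 0 0 0.4'; python3 -m jog '0 0 0 0 0 0 0.6;0 0 0 0 0 0 0.6;0 0 0 0 0 0 0.6;0 0 -0.1 0 0 0 0.6;0 0 -0.3 0 0 0 0.6;0 0 -0.5 0 0 0 0.6;0 0 -0.6 0 0 0 0.6'
python3 - <<'E'
from h import *
plan(494,305,130,-10.3); st(); shot("side","s3",(170,60,330,220),3.5)
E
```

```text
t: 8.6
ee_pos: [613.3, -114.8, 62.8]
orientation: [-3.114, 0.414, 0.002]
ft_force: [-0.4, -0.3, 0.7]
width: 88.3
grasp_force: 0.0
t: 9.4
ee_pos: [613.5, -114.8, 48.4]
orientation: [3.114, -0.415, 0.001]
ft_force: [-0.3, 0.6, 2.0]
width: 46.2
grasp_force: 30.0
t: 10.1
ee_pos: [614.5, -115.0, 171.0]
orientation: [3.114, -0.415, 0.006]
ft_force: [0.8, 0.2, -0.5]
width: 46.0
grasp_force: 30.0
shift [-1.133 -1.869  0.202] turn [-0.005 -0.005  2.837] t 10.1
t 10.1 pos [ 614.5 -115.   171. ] toolx [ 0.965 -0.262  0.004] tooly [-0.262 -0.965 -0.   ] z [ 0.004 -0.001 -1.   ] w 46.0 g 29.99885682016611 q [-0.2   0.5   1.68  0.    0.96  1.63]
```

View pics/s3.png

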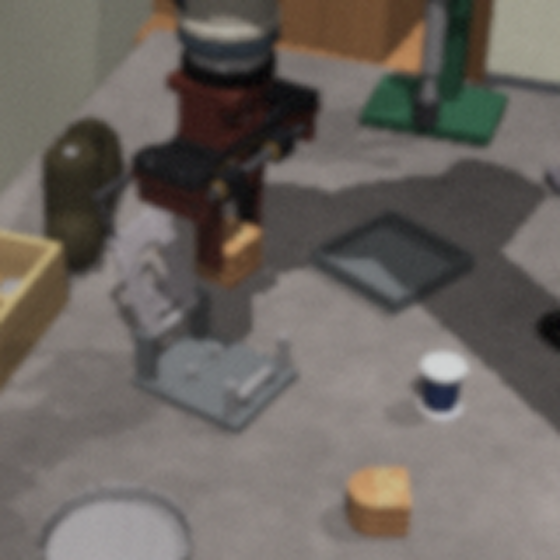

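Heel_a is held at (230,255) in the crop, the lid is still open, and the jig is empty.

```bash
python3 -m jog '-0.4 -0.95 0 0 0 -1 0.6;-0.4 -0.95 0 0 0 -1 0.6;-0.4 -0.95 0 0 0 -1 0.6;-0.4 -0.95 0 0 0 -1 0.6;-0.4 -0.95 0 0 0 -1 0.6;-0.4 -0.95 0 0 0 -1 0.6'; python3 -c "
from h import *
plan(509.7,370.7,100,-10.3);st()"
```

```text
t: 10.75
ee_pos: [585.2, 90.8, 167.2]
orientation: [3.115, 0.408, -0.002]
ft_force: [-0.4, 0.0, -0.4]
width: 46.0
grasp_force: 30.0
shift [-0.004 -1.449  0.336] turn [-1.000e-03  2.000e-03 -2.159e+00] t 10.75
t 10.75 pos [585.2  90.8 167.2] toolx [ 0.966  0.258 -0.001] tooly [ 0.258 -0.966 -0.   ] z [-0.001 -0.    -1.   ] w 46.0 g 29.99876294285059 q [ 0.13  0.47  1.75 -0.    0.92  1.44]
```

```bash
python3 -m jog '0 -0.75 0 0 0 -1 0.6;0 -0.75 0 0 0 -1 0.6;0 -0.75 0 0 0 -1 0.6;0 -0.75 0 0 0 -1 0.6;0 -0.75 0 0 0 -1 0.6'; python3 -m jog '0 0 0 0 0 -1 0.6;0 0 0 0 0 -1 0.6;0 0 0 0 0 -1 0.6;0 0 0 0 0 -1 0.6'
python3 - <<'E'
from h import *
plan(509.7,370.7,70,-10.3);st()
for n in("top","side"):
    get_image(n)
    for t in("heel_tray","heel_a"):
        for d in pinpoint(t,n)[:2]: print(n,t,w(n,d["xyz"]).round(0),round(d["confidence"],2))
E
```

```text
t: 11.25
ee_pos: [547.7, 234.2, 167.5]
orientation: [2.904, 1.198, -0.001]
ft_force: [0.3, -0.0, -0.2]
width: 45.8
grasp_force: 30.0
t: 11.65
ee_pos: [548.4, 232.1, 167.7]
orientation: [2.496, 1.907, -0.001]
ft_force: [0.1, -0.3, -1.0]
width: 45.9
grasp_force: 30.0
shift [ 0.618 -0.369  0.488] turn [-0.001  0.001 -0.165] t 11.65
t 11.65 pos [548.4 232.1 167.7] toolx [ 0.263  0.965 -0.001] tooly [ 0.965 -0.263 -0.   ] z [-0.    -0.001 -1.   ] w 45.9 g 29.998118542134762 q [ 0.38  0.47  1.75 -0.    0.92  0.65]
top heel_a [441.   2.  -1.] 0.67
top heel_a [553. 237. 132.] 0.57
side heel_tray [511. 347.  -4.] 0.83
side heel_a [439.   2.   1.] 0.87
side heel_a [546. 238. 131.] 0.74
```

```bash
python3 -m jog '0.62 -0.363 0.48 0 0 -0.165 0.6;0.62 -0.363 0.48 0 0 -0.165 0.6;0.62 -0.363 0.48 0 0 -0.165 0.6;0.62 -0.363 0.48 0 0 -0.165 0.6;0.62 -0.363 0.48 0 0 -0.165 0.6;0.62 -0.363 0.48 0 0 -0.165 0.6'
python3 - <<'E'
from h import *
plan(511,371,42,-10.3);st(); shot("side","s4",(160,200,320,350),3.5)
get_image("top")
for d in outline_of("heel_tray","top")[:1]:
    m=d["mask"].astype(np.uint8); print(d["confidence"],m.sum())
E
```

```text
t: 12.55
ee_pos: [510.2, 372.9, 72.2]
orientation: [2.411, 2.014, -0.001]
ft_force: [0.3, -0.5, 0.3]
width: 45.6
grasp_force: 30.0
shift [-0.009  0.006  0.151] turn [-0.     0.001  0.002] t 12.55
t 12.55 pos [510.2 372.9  72.2] toolx [ 0.178  0.984 -0.001] tooly [ 0.984 -0.178 -0.   ] z [-0.    -0.001 -1.   ] w 45.6 g 29.998792726546526 q [ 0.61  0.65  1.7  -0.    0.79  0.79]
0.92 1129
```

View pics/s4.png

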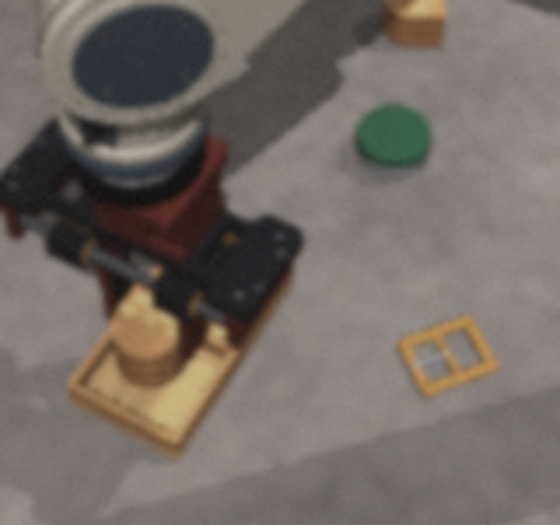

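The held heel at about (150,345) hangs over the tray's near bay. I'll check the tray's near corners, rim at (75,383) and (182,448).

Run:
```python
from h import *
c=np.cos(np.radians(-10.3));s=np.sin(np.radians(-10.3))
for u,v in[(70,383),(182,440),(290,270)]: print(ray("side",160+u/3.5,200+v/3.5,22).round(1))
for lx,ly in[(42,75),(-42,75)]: print(506+c*lx-s*ly,343+s*lx+c*ly)
```

```text
[555.6 410.4  22. ]
[472.7 423.4  22. ]
[450.6 282.7  22. ]
560.7333377269349 409.2816848101289
478.0869945405175 424.30107087990234
```

```bash
python3 -m jog '-0.008 -0.006 0.08 0 0 0 0.6;-0.008 -0.006 0.15 0 0 0 0.6;-0.008 -0.006 0.152 0 0 0 0.6;-0.008 -0.006 0.152 0 0 0 0.6;-0.008 -0.006 0.152 0 0 0 -0.2;-0.008 -0.006 0.152 0 0 0 -0.2;-0.008 -0.006 0.152 0 0 0 -0.6;-0.008 -0.006 0.152 0 0 0 -0.6'; python3 -m jog '0 0 -0.1 0 0 0 -1;0 0 -0.3 0 0 0 -1;0 0 -0.5 0 0 0 -1;0 0 -0.5 0 0 0 -1'
python3 - <<'E'
from h import *
plan(441-7*.951,2-7*.309,120,107.9);st()
get_image("side");
for d in pinpoint("heel_b","side")[:3]: print(w("side",d["xyz"]).round(1),d["confidence"])
E
```

```text
t: 13.5
ee_pos: [508.6, 372.0, 41.7]
orientation: [2.411, 2.014, 0.0]
ft_force: [-0.1, -0.3, 0.3]
width: 65.4
grasp_force: 0.0
t: 13.9
ee_pos: [511.5, 374.1, 147.4]
orientation: [2.41, 2.014, 0.015]
ft_force: [-0.4, 0.2, 0.1]
width: 87.4
grasp_force: 0.0
shift [-1.911 -0.048  0.124] turn [ 0.005 -0.019  2.062] t 13.9
t 13.9 pos [511.5 374.1 147.4] toolx [0.178 0.984 0.007] tooly [ 0.984 -0.178  0.007] z [ 0.008  0.006 -1.   ] w 87.4 g 0.0 q [0.61 0.54 1.68 0.   0.91 0.79]
[508.8 378.7   5.2] 0.94
[441.1   1.7  -0. ] 0.57
```

```bash
python3 -m jog '-0.95 -0.02 0 0 0 1 -1;-0.95 -0.02 0 0 0 1 -1;-0.95 -0.02 0 0 0 1 -1;-0.95 -0.02 0 0 0 1 -1;-0.95 -0.02 0 0 0 1 -1'; python3 -c "
from h import *
plan(441-7*.951,2-7*.309,120,107.9)"
```

```text
t: 14.5
ee_pos: [467.6, 181.4, 139.9]
orientation: [-2.854, -1.314, 0.01]
ft_force: [-0.0, -0.1, 0.1]
width: 87.6
grasp_force: 0.0
shift [-0.797  0.464  0.103] turn [-0.002  0.012  1.052] t 14.5
```

```bash
python3 -m jog '-0.8 0.465 0.05 0 0 1 -1;-0.8 0.465 0.05 0 0 1 -1;-0.8 0.465 0.05 0 0 1 -1;-0.8 0.465 0.05 0 0 1 -1;-0.8 0.465 0.05 0 0 1 -1;-0.8 0.465 0.05 0 0 1 -1'; python3 -c "
from h import *
st();plan(441-7*.951,1.5-7*.309,36,107.9)"
```

```text
t: 15.1
ee_pos: [438.3, 3.3, 131.0]
orientation: [-3.095, -0.538, 0.002]
ft_force: [0.8, 0.8, 0.1]
width: 87.9
grasp_force: 0.0
t 15.1 pos [438.3   3.3 131. ] toolx [ 0.941  0.337 -0.001] tooly [ 0.337 -0.941 -0.001] z [-0.001  0.    -1.   ] w 87.9 g 0.0 q [-0.02  0.33  2.11  0.    0.7   1.21]
shift [-0.025  0.012  0.475] turn [-0.001  0.002  0.06 ] t 15.1
```

```bash
python3 -m jog '-0.025 0.012 0.1 0 0 0.06 -1;-0.025 0.012 0.3 0 0 0.06 -1;-0.025 0.012 0.475 0 0 0.06 -1;-0.025 0.012 0.475 0 0 0.06 -1;-0.025 0.012 0.475 0 0 0.06 -0.5;-0.025 0.012 0.475 0 0 0.06 0;-0.025 0.012 0.475 0 0 0.06 0.4;-0.025 0.012 0.475 0 0 0.06 0.6'; python3 -m jog '0 0 0 0 0 0 0.6;0 0 0 0 0 0 0.6;0 0 0 0 0 0 0.6;0 0 0 0 0 0 0.6;0 0 -0.1 0 0 0 0.6;0 0 -0.3 0 0 0 0.6;0 0 -0.5 0 0 0 0.6;0 0 -0.5 0 0 0 0.6';python3 -c "
from h import *
st();plan(496,301,140,-10.3)"
```

```text
t: 15.9
ee_pos: [435.6, -0.4, 38.0]
orientation: [3.103, 0.49, 0.004]
ft_force: [-0.2, 0.6, -0.8]
width: 59.6
grasp_force: 0.0
t: 16.7
ee_pos: [437.4, -0.7, 140.8]
orientation: [3.102, 0.49, 0.013]
ft_force: [0.4, -0.3, -0.1]
width: 46.1
grasp_force: 29.9
t 16.7 pos [437.4  -0.7 140.8] toolx [0.951 0.308 0.008] tooly [ 0.308 -0.951  0.003] z [ 0.008 -0.    -1.   ] w 46.1 g 29.918520748615265 q [-0.03  0.31  2.11  0.    0.71  1.23]
shift [ 0.743 -1.345  0.006] turn [ 0.013 -0.011 -2.059] t 16.7
```

```bash
python3 -m jog '0.38 -0.7 0 0 0 -1 0.6;0.38 -0.7 0 0 0 -1 0.6;0.38 -0.7 0 0 0 -1 0.6;0.38 -0.7 0 0 0 -1 0.6;0.38 -0.7 0 0 0 -1 0.6'; python3 -c "
from h import *
st();plan(496,301,110,-10.3)"
```

```text
t: 17.2
ee_pos: [463.5, 157.7, 135.9]
orientation: [-2.868, -1.282, 0.001]
ft_force: [0.3, -0.2, -1.1]
width: 45.9
grasp_force: 29.9
t 17.2 pos [463.5 157.7 135.9] toolx [ 0.667  0.745 -0.   ] tooly [ 0.745 -0.667 -0.   ] z [-0.001 -0.    -1.   ] w 45.9 g 29.917494356632233 q [0.3  0.39 2.   0.   0.76 1.03]
shift [ 0.642 -0.357  0.129] turn [-1.000e-03  1.000e-03 -1.051e+00] t 17.2
```

```bash
python3 -m jog '0.64 -0.357 0.1 0 0 -1 0.6;0.64 -0.357 0.1 0 0 -1 0.6;0.64 -0.357 0.1 0 0 -1 0.6;0.64 -0.357 0.1 0 0 -1 0.6;0.64 -0.357 0.1 0 0 -1 0.6;0.64 -0.357 0.1 0 0 -1 0.6'
python3 - <<'E'
from h import *
st();plan(496,301,42.5,-10.3)
for n in("top","side"):
    get_image(n)
    for d in pinpoint("heel_b",n)[:2]: print(n,w(n,d["xyz"]).round(1),d["confidence"])
E
```

```text
t: 17.8
ee_pos: [495.7, 297.3, 115.9]
orientation: [-2.447, -1.97, 0.003]
ft_force: [-0.2, 0.2, -0.2]
width: 46.0
grasp_force: 29.9
t 17.8 pos [495.7 297.3 115.9] toolx [ 0.213  0.977 -0.002] tooly [ 0.977 -0.213 -0.001] z [-0.002 -0.001 -1.   ] w 46.0 g 29.91806522011757 q [ 0.52  0.52  1.81 -0.    0.81  0.73]
shift [ 0.019 -0.002  0.367] turn [-0.003  0.003 -0.067] t 17.8
top [498.1 306.6  79.4] 0.67
side [498.  301.8  79.9] 0.85
side [506.4 379.2   6.1] 0.84
```

```bash
python3 -m jog '0.018 0 0.15 0 0 -0.067 0.6;0.018 0 0.25 0 0 -0.067 0.6;0.018 0 0.36 0 0 -0.067 0.6;0.018 0 0.369 0 0 -0.067 0.6;0.018 0 0.369 0 0 -0.067 0.6;0.018 0 0.369 0 0 -0.067 -0.2;0.018 0 0.369 0 0 -0.067 -0.4;0.018 0 0.369 0 0 -0.067 -0.6'; python3 -m jog '0 0 0 0 0 0 -0.6;0 0 -0.1 0 0 0 -0.6;0 0 -0.3 0 0 0 -0.6;0 0 -0.5 0 0 0 -0.6;0 0 -0.5 0 0 0 -0.6'
python3 - <<'E'
from h import *
plan(334,296,110,-44.4);st()
shot("side","s5",(160,200,320,350),3.5)
for d in pinpoint("heel_b","side")[:2]+pinpoint("buckle","side")[:1]: print(w("side",d["xyz"]).round(1),d["confidence"])
E
```

```text
t: 18.8
ee_pos: [497.4, 302.6, 43.6]
orientation: [2.407, 2.018, 0.002]
ft_force: [-0.2, 0.0, 0.6]
width: 65.6
grasp_force: 0.0
t: 19.3
ee_pos: [500.1, 304.3, 148.2]
orientation: [2.406, 2.018, 0.015]
ft_force: [0.6, -0.6, -0.0]
width: 70.4
grasp_force: 0.0
shift [-0.187 -0.812  0.184] turn [ 0.01  -0.015  1.145] t 19.3
t 19.3 pos [500.1 304.3 148.2] toolx [0.174 0.985 0.006] tooly [ 0.985 -0.174  0.007] z [ 0.008  0.005 -1.   ] w 70.4 g 0.0 q [0.53 0.48 1.79 0.   0.86 0.7 ]
[505.8 382.    3. ] 0.75
[497.4 310.3   4.7] 0.66
[331.7 297.2  -1.4] 0.49
```

View pics/s5.png

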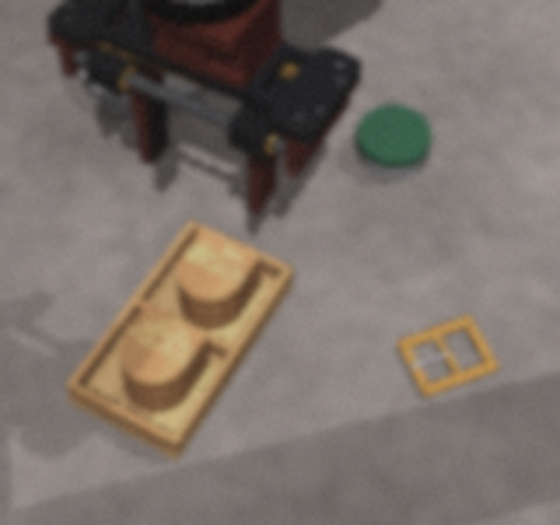

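Both heels stand upright in their bays, at (165,355) and (220,270) in the crop. The buckle is next.

```bash
python3 -m jog '-0.19 -0.815 0.1 0 0 1 -0.6;-0.19 -0.815 0.1 0 0 1 -0.6;-0.19 -0.815 0.1 0 0 1 -0.6;-0.19 -0.815 0.1 0 0 1 -0.6;-0.19 -0.815 0.1 0 0 1 -0.6;-0.19 -0.815 0.1 0 0 1 -0.6'
python3 - <<'E'
from h import *
plan(333.5,296,19.5,-44.4);st()
E
```

```text
t: 20.05
ee_pos: [330.3, 293.7, 122.4]
orientation: [2.846, 1.331, -0.001]
ft_force: [0.6, 0.8, -0.4]
width: 70.2
grasp_force: 0.0
shift [0.019 0.005 0.514] turn [0.    0.001 0.151] t 20.05
t 20.05 pos [330.3 293.7 122.4] toolx [ 0.641  0.767 -0.001] tooly [ 0.767 -0.641  0.   ] z [-0. -0. -1.] w 70.2 g 0.0 q [ 0.7   0.36  2.1  -0.    0.68  1.4 ]
```

```bash
python3 -m jog '0.019 0.005 0.2 0 0 0.15 -0.6;0.019 0.005 0.35 0 0 0.15 -0.6;0.019 0.005 0.45 0 0 0.15 -0.6;0.019 0.005 0.5 0 0 0.15 -0.6;0.019 0.005 0.512 0 0 0.15 -0.6;0.019 0.005 0.512 0 0 0.15 -0.6;0.019 0.005 0.512 0 0 0.15 -0.2;0.019 0.005 0.512 0 0 0.15 0.2'; python3 -m jog '0 0 0 0 0 0 0.3;0 0 0 0 0 0 0.5;0 0 0 0 0 0 0.5;0 0 0 0 0 0 0.5;0 0 0 0 0 0 0.5;0 0 -0.1 0 0 0 0.5;0 0 -0.3 0 0 0 0.5;0 0 -0.5 0 0 0 0.5'
python3 - <<'E'
from h import *
st();plan(631,116,120,-44.4);shot("side","s6",(190,170,350,320),3.5)
for n in("top","side"):
    get_image(n)
    for t in("buckle","buckle_tin"):
        for d in pinpoint(t,n)[:2]: print(n,t,w(n,d["xyz"]).round(1),d["confidence"])
E
```

```text
t: 20.85
ee_pos: [333.9, 296.3, 21.3]
orientation: [-2.897, -1.214, -0.003]
ft_force: [0.3, 1.1, 0.5]
width: 57.5
grasp_force: 0.0
t: 21.65
ee_pos: [332.5, 295.2, 121.1]
orientation: [2.897, 1.214, -0.003]
ft_force: [0.5, 0.4, -0.8]
width: 43.1
grasp_force: 29.6
t 21.65 pos [332.5 295.2 121.1] toolx [ 0.701  0.713 -0.002] tooly [ 0.713 -0.701 -0.   ] z [-0.002 -0.001 -1.   ] w 43.1 g 29.631059929198358 q [ 0.7   0.36  2.1  -0.    0.68  1.48]
shift [0.408 1.692 0.004] turn [-0.     0.004 -0.004] t 21.65
top buckle [336.9 296.6  98.5] 0.46
top buckle [629.5 110.6   1.6] 0.24
top buckle_tin [ 6.326e+02  1.071e+02 -3.000e-01] 0.79
side buckle [336.5 296.2  97. ] 0.75
side buckle_tin [6.305e+02 1.133e+02 1.000e-01] 0.57
```

View pics/s6.png

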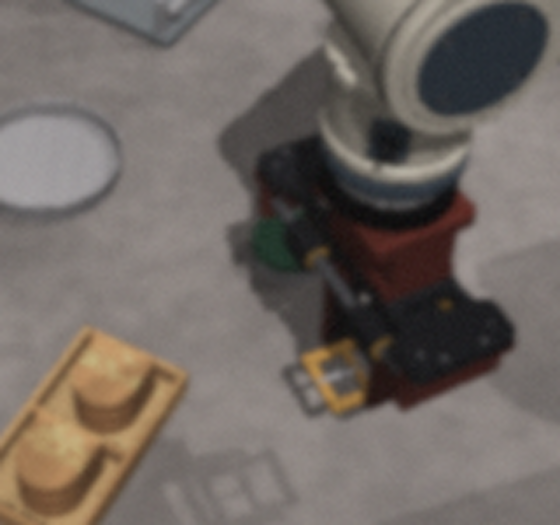

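The buckle is held level between the fingers at (335,375) in the crop. The tin is at (50,160).

```bash
python3 -m jog '0.2 0.85 0 0 0 0 0.5;0.2 0.85 0 0 0 0 0.5;0.2 0.85 0 0 0 0 0.5;0.2 0.85 0 0 0 0 0.5;0.2 0.85 0 0 0 0 0.5';python3 -m jog '0.2 0.84 0 0 0 0 0.5;0.2 0.84 0 0 0 0 0.5;0.2 0.84 0 0 0 0 0.5;0.2 0.84 0 0 0 0 0.5;0.2 0.84 0 0 0 0 0.5'
python3 - <<'E'
from h import *
st();plan(629.5,112,24,-44.4)
get_image("side")
for t in("buckle","buckle_tin"):
  for d in pinpoint(t,"side")[:2]: print(t,w("side",d["xyz"]).round(1),d["confidence"])
E
```

```text
t: 22.5
ee_pos: [484.6, 203.3, 119.0]
orientation: [2.9, 1.209, -0.001]
ft_force: [0.3, -0.2, -0.6]
width: 43.1
grasp_force: 29.6
t: 23.0
ee_pos: [631.3, 114.7, 118.9]
orientation: [-2.899, -1.211, 0.002]
ft_force: [-0.4, -0.4, -0.3]
width: 43.2
grasp_force: 29.6
t 23.0 pos [631.3 114.7 118.9] toolx [ 0.703  0.711 -0.001] tooly [ 0.711 -0.703 -0.001] z [-0.001 -0.    -1.   ] w 43.2 g 29.630962808709427 q [ 0.16  0.6   1.66 -0.    0.89  0.94]
shift [-0.015  0.003  0.474] turn [-0.001  0.002 -0.009] t 23.0
buckle [ 333.7 -307.6    1.3] 0.55
buckle [632.  117.5  94.9] 0.52
buckle_tin [626.1 114.3   3.9] 0.57
buckle_tin [ 726.  -146.3  178.9] 0.54
```

```bash
python3 -m jog '-0.015 0 0.2 0 0 0 0.5;-0.015 0 0.35 0 0 0 0.5;-0.015 0 0.43 0 0 0 0.5;-0.015 0 0.46 0 0 0 0.5;-0.015 0 0.473 0 0 0 0.5;-0.015 0 0.473 0 0 0 0.5;-0.015 0 0.473 0 0 0 0.5'; python3 -m jog '0 0 0 0 0 0 0.3;0 0 0 0 0 0 0.2;0 0 0 0 0 0 0.2;0 0 0 0 0 0 0.2;0 0 -0.1 0 0 0 0.2;0 0 -0.3 0 0 0 0.2;0 0 -0.5 0 0 0 0.2;0 0 -0.5 0 0 0 0.2'
python3 - <<'E'
from h import *
st();plan(455,-110,150,43.4);shot("side","s7",(150,120,350,270),4)
for d in pinpoint("buckle","side")[:2]: print(w("side",d["xyz"]).round(1),d["confidence"])
E
```

```text
t: 23.85
ee_pos: [629.0, 113.8, 27.1]
orientation: [2.897, 1.214, 0.003]
ft_force: [-0.3, -0.3, -0.7]
width: 43.2
grasp_force: 29.6
t: 24.65
ee_pos: [631.7, 114.2, 131.5]
orientation: [2.896, 1.213, 0.014]
ft_force: [0.9, -0.4, 0.2]
width: 42.9
grasp_force: 29.6
t 24.65 pos [631.7 114.2 131.5] toolx [0.701 0.713 0.008] tooly [ 0.713 -0.701  0.006] z [ 0.009  0.002 -1.   ] w 42.9 g 29.631037543573058 q [0.16 0.57 1.66 0.   0.89 0.94]
shift [-1.418  0.157 -0.102] turn [ 0.02  -0.003 -2.931] t 24.65
[632.1 114.6 108.8] 0.51
[ 728.1 -148.   175.6] 0.35
```

View pics/s7.png

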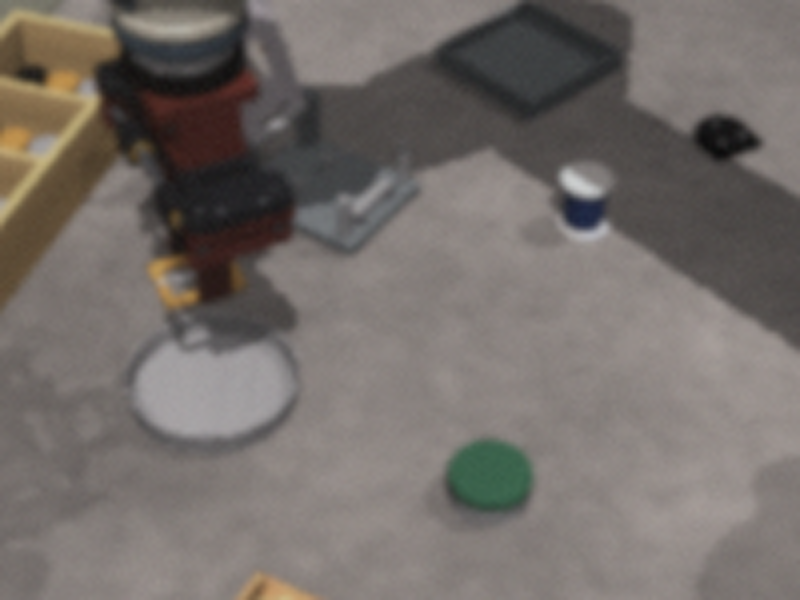

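The buckle is still held at (195,285): a closure of 0.2 means 35 mm, so the jaws never opened. I'll lower it again and open wider.

```bash
python3 -c "
from h import *
plan(629.5,112,24,-44.4)"
```

```text
shift [-0.004  0.008  0.515] turn [ 0.003 -0.003 -0.005] t 24.75
```

```bash
python3 -m jog '0 0 0.2 0 0 0 0.5;0 0 0.35 0 0 0 0.5;0 0 0.45 0 0 0 0.5;0 0 0.49 0 0 0 0.5;0 0 0.505 0 0 0 0.5;0 0 0.505 0 0 0 0.5;0 0 0.505 0 0 0 0.5;0 0 0.505 0 0 0 0.5'; python3 -m jog '0 0 0 0 0 0 0.5;0 0 0 0 0 0 -0.1;0 0 0 0 0 0 -0.3;0 0 0 0 0 0 -0.3;0 0 0 0 0 0 -0.3'; python3 -m jog '0 0 -0.1 0 0 0 -0.3;0 0 -0.3 0 0 0 -0.3;0 0 -0.5 0 0 0 -0.3;0 0 -0.5 0 0 0 -0.3'
python3 - <<'E'
from h import *
st();shot("side","s8",(150,120,350,270),4)
for d in pinpoint("buckle","side")[:2]: print(w("side",d["xyz"]).round(1),d["confidence"])
plan(425,-130,150,43.4)
E
```

```text
t: 25.55
ee_pos: [628.9, 113.7, 25.9]
orientation: [2.897, 1.214, 0.003]
ft_force: [1.6, 0.5, -1.5]
width: 43.2
grasp_force: 29.8
t: 26.05
ee_pos: [628.2, 113.6, 24.9]
orientation: [2.898, 1.214, 0.0]
ft_force: [0.3, -0.0, 0.1]
width: 57.2
grasp_force: 0.0
t: 26.45
ee_pos: [631.8, 114.2, 130.5]
orientation: [2.896, 1.213, 0.015]
ft_force: [0.5, 1.0, 0.9]
width: 57.0
grasp_force: 0.0
t 26.45 pos [631.8 114.2 130.5] toolx [0.701 0.713 0.008] tooly [ 0.713 -0.701  0.006] z [ 0.009  0.002 -1.   ] w 57.0 g 0.0 q [0.16 0.58 1.66 0.   0.89 0.94]
[629.9 111.2   1.2] 0.7
shift [-1.583  0.129 -0.123] turn [ 5.000e-03 -1.000e-03 -2.931e+00] t 26.55
```

View pics/s8.png

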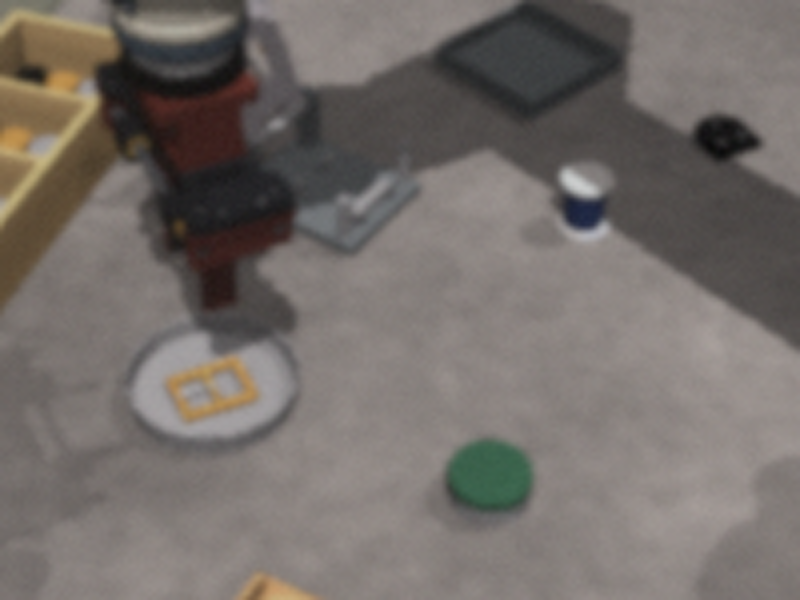

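The buckle lies flat in the tin at (210,388) in the crop. Now the lift.

```bash
python3 -m jog '-0.8 0.06 -0.05 0 0 1 -0.6;-0.8 0.06 -0.05 0 0 1 -0.6;-0.8 0.06 -0.05 0 0 1 -0.6;-0.8 0.06 -0.05 0 0 1 -0.6;-0.8 0.06 -0.05 0 0 1 -0.6'; python3 -c "
from h import *
st();plan(335,-307,110,43.4)"
```

```text
t: 27.05
ee_pos: [522.2, -10.1, 133.6]
orientation: [-3.113, -0.418, 0.005]
ft_force: [0.5, -0.1, -0.5]
width: 70.4
grasp_force: 0.0
t 27.05 pos [522.2 -10.1 133.6] toolx [ 0.965  0.264 -0.003] tooly [ 0.264 -0.965 -0.001] z [-0.004  0.    -1.   ] w 70.4 g 0.0 q [-0.04  0.43  1.93 -0.    0.79  1.26]
shift [-1.294  1.185  0.121] turn [2.000e-03 7.000e-03 2.063e+00] t 27.05
```

```bash
python3 -m jog '-0.64 0.6 0 0 0 1 -0.6;-0.64 0.6 0 0 0 1 -0.6;-0.64 0.6 0 0 0 1 -0.6;-0.64 0.6 0 0 0 1 -0.6;-0.64 0.6 0 0 0 1 -0.6'; python3 -c "
from h import *
st();plan(335,-307,110,43.4)"
```

```text
t: 27.55
ee_pos: [432.2, -160.1, 134.1]
orientation: [-3.116, 0.401, 0.002]
ft_force: [0.8, -0.1, 0.0]
width: 70.5
grasp_force: 0.0
t 27.55 pos [ 432.2 -160.1  134.1] toolx [ 0.967 -0.253 -0.002] tooly [-0.253 -0.967 -0.   ] z [-0.001  0.    -1.   ] w 70.5 g 0.0 q [-0.38  0.36  2.06 -0.    0.73  1.45]
shift [-0.284  0.834  0.121] turn [1.000e-03 3.000e-03 1.065e+00] t 27.55
```

```bash
python3 -m jog '-0.32 0.82 0.05 0 0 1 -0.6;-0.32 0.82 0.05 0 0 1 -0.6;-0.32 0.82 0.05 0 0 1 -0.6;-0.32 0.82 0.05 0 0 1 -0.6;-0.32 0.82 0.05 0 0 1 -0.6;-0.32 0.82 0.05 0 0 1 -0.6'
python3 - <<'E'
from h import *
get_image("side");d=pinpoint("lift","side")[0];print(w("side",d["xyz"]),d["confidence"])
st();plan(329.2,-301.2,19.5,43.4)
E
```

```text
t: 28.15
ee_pos: [330.9, -301.0, 124.4]
orientation: [-2.908, 1.186, 0.001]
ft_force: [0.2, -0.6, 0.0]
width: 70.2
grasp_force: 0.0
[630.17891715 112.22862687  -1.50393167] 0.69
t 28.25 pos [ 331.1 -300.3  124.6] toolx [ 0.715 -0.699 -0.   ] tooly [-0.699 -0.715 -0.   ] z [-0.  0. -1.] w 70.4 g 0.0 q [-0.76  0.36  2.09  0.    0.69  1.58]
shift [-0.004  0.01   0.525] turn [-0.     0.001  0.076] t 28.25
```

```bash
python3 -m jog '0 0.01 0.2 0 0 0.076 -0.6;0 0.01 0.35 0 0 0.076 -0.6;0 0.01 0.46 0 0 0.076 -0.6;0 0.01 0.51 0 0 0.076 -0.6;0 0.01 0.522 0 0 0.076 -0.6;0 0.01 0.522 0 0 0.076 -0.6;0 0.01 0.522 0 0 0.076 -0.2;0 0.01 0.522 0 0 0.076 0.2'; python3 -m jog '0 0 0 0 0 0 0.3;0 0 0 0 0 0 0.5;0 0 0 0 0 0 0.5;0 0 0 0 0 0 0.5;0 0 0 0 0 0 0.5;0 0 -0.1 0 0 0 0.5;0 0 -0.3 0 0 0 0.5;0 0 -0.5 0 0 0 0.5'
python3 - <<'E'
from h import *
st()
for n in("top","side"):
    shot(n,n+"9")
    for t in("lift","lift_tray"):
        for d in pinpoint(t,n)[:2]: print(n,t,w(n,d["xyz"]).round(1),d["confidence"])
a=cv2.imread("pics/side9.png")[100:240,230:390]
cv2.imwrite("pics/c9.png",cv2.resize(a,None,fx=3.5,fy=3.5))
plan(519,-352,120,62.5)
E
```

```text
t: 29.05
ee_pos: [329.2, -303.2, 21.4]
orientation: [2.883, -1.248, 0.003]
ft_force: [0.7, -0.6, 0.0]
width: 57.8
grasp_force: 0.0
t: 29.85
ee_pos: [327.9, -302.2, 121.2]
orientation: [-2.882, 1.248, 0.003]
ft_force: [0.6, -0.7, -0.2]
width: 45.4
grasp_force: 29.6
t 29.85 pos [ 327.9 -302.2  121.2] toolx [ 0.684 -0.729 -0.002] tooly [-0.729 -0.684  0.   ] z [-0.002  0.002 -1.   ] w 45.4 g 29.562722593545914 q [-0.77  0.36  2.09  0.    0.69  1.62]
top lift_tray [ 5.252e+02 -3.615e+02 -2.000e-01] 0.62
side lift [ 331.9 -308.7  102. ] 0.56
side lift_tray [ 521.8 -358.5   -2.9] 0.6
shift [ 0.835 -0.526 -0.003] turn [-0.     0.003 -0.644] t 30.15
```

View pics/c9.png

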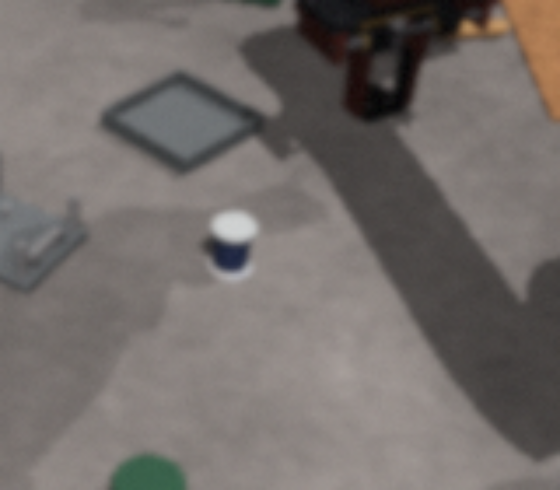

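The lift is held between the fingertips at (380,100) in the crop. The metal tray is at (183,120).

```bash
python3 -m jog '0.85 -0.51 0 0 0 -0.644 0.5;0.85 -0.51 0 0 0 -0.644 0.5;0.85 -0.51 0 0 0 -0.644 0.5;0.85 -0.51 0 0 0 -0.644 0.5;0.85 -0.51 0 0 0 -0.644 0.5;0.85 -0.51 0 0 0 -0.644 0.5;0.85 -0.51 0 0 0 -0.644 0.5'
python3 - <<'E'
from h import *
st();plan(517,-356.5,24,62.5)
for n in("top","side"):
    get_image(n)
    for d in pinpoint("lift",n)[:1]: print(w(n,d["xyz"]).round(1),d["confidence"])
E
```

```text
t: 30.85
ee_pos: [517.4, -355.9, 118.6]
orientation: [-3.05, 0.747, 0.006]
ft_force: [-1.3, 0.2, 0.2]
width: 45.6
grasp_force: 29.6
t 30.85 pos [ 517.4 -355.9  118.6] toolx [ 0.887 -0.462 -0.004] tooly [-0.462 -0.887 -0.001] z [-0.003  0.002 -1.   ] w 45.6 g 29.563992395997047 q [-0.62  0.58  1.69 -0.    0.87  1.43]
shift [0.002 0.004 0.473] turn [-0.001  0.008 -0.   ] t 30.85
[ 524.5 -361.5   99.1] 0.58
```

```bash
python3 -m jog '0 0 0.2 0 0 0 0.5;0 0 0.35 0 0 0 0.5;0 0 0.43 0 0 0 0.5;0 0 0.46 0 0 0 0.5;0 0 0.473 0 0 0 0.5;0 0 0.473 0 0 0 0.5;0 0 0.473 0 0 0 0.5;0 0 0.473 0 0 0 0.5'; python3 -m jog '0 0 0 0 0 0 0.4;0 0 0 0 0 0 0;0 0 0 0 0 0 -0.3;0 0 0 0 0 0 -0.3;0 0 0 0 0 0 -0.3'; python3 -m jog '0 0 -0.1 0 0 0 -0.3;0 0 -0.3 0 0 0 -0.3;0 0 -0.5 0 0 0 -0.3;0 -0.5 -0.9 0 0 0 -0.3;0 -0.9 -0.9 0 0 0 -0.3;0 -0.9 -0.9 0 0 0 -0.3;0 -0.9 -0.9 0 0 0 -0.3;0 -0.9 -0.9 0 0 0 -0.3'
python3 - <<'E'
from h import *
st();shot("side","side10",s=1.5)
E
```

```text
t: 31.85
ee_pos: [519.9, -357.3, 27.0]
orientation: [3.051, -0.746, 0.003]
ft_force: [-0.0, 0.6, -0.2]
width: 45.6
grasp_force: 29.6
t: 32.35
ee_pos: [519.3, -356.9, 25.9]
orientation: [3.052, -0.747, -0.0]
ft_force: [0.2, -0.2, -0.1]
width: 56.8
grasp_force: 0.0
t: 33.15
ee_pos: [605.9, -193.1, 208.6]
orientation: [-3.053, 0.739, -0.008]
ft_force: [-0.2, -1.0, 0.7]
width: 56.9
grasp_force: 0.0
t 33.15 pos [ 605.9 -193.1  208.6] toolx [ 0.889 -0.457  0.005] tooly [-0.457 -0.889 -0.002] z [ 0.005 -0.    -1.   ] w 56.9 g 0.0 q [-0.33  0.47  1.63  0.    1.03  1.72]
```

View pics/side10.png

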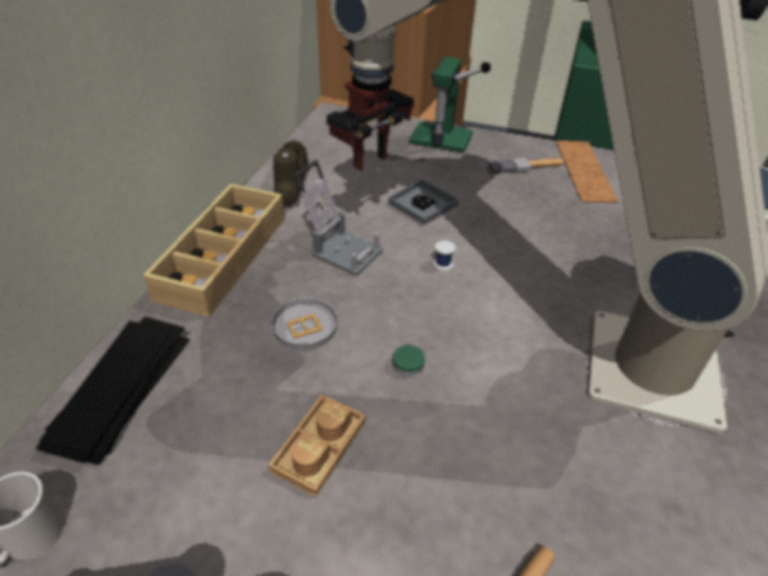

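The final picture shows the heels at (333,420) and (310,455), the buckle in the tin at (305,325), and the lift in the metal tray at (425,201). The lid is lying back at (320,205), and the arm is clear of everything.

```bash
python3 -m jog '0 0 0 0 0 0 -0.3;0 0 0 0 0 0 -0.3;0 0 0 0 0 0 -0.3;0 0 0 0 0 0 -0.3' >/dev/null; python3 -c "
from workcell import *
print(close_job())"
```

```text
the job is handed in; nothing more can be done
None
```

The job is handed in after about 34 s of the allowed 128 s: both heels stand upright in their bays, the lift lies flat in the metal tray, the buckle lies flat in the tin, and the jig lid lies back open; the hand-in returned no verdict.

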